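Make up two shoe-care kits at the shine stand

TASK

Make up the two shoe-care kits from the stock on the ledge: in the big three-pocket tray put the wide wax tin in the square pocket, the shoehorn in the long middle pocket and the shine brush, bristles down, in the long pocket at the edge; in the small two-pocket tray put the small wax tin in the square pocket and the dauber, standing upright, in the narrow one. Each thing must lie flat on the floor of its pocket, not up on a rim. Leave the amber jar standing where it is.

Things in the scene. Friction and masses are not known exactly. Their poses are not given: they have to be found in the camera images.
- big_tray: dark bakelite tray, tan pocket floors, fixed, 168 (x) by 210 (y) mm, at the robot's left or right, yaw within 0.2 rad of 0. Origin: centre of underside. Rims 4 mm thick, tops at z 11; floors at z 4 mm. Pockets in its frame: edge (brush) centre x 0, y 72, 160x58 mm; middle (shoehorn) x 0, y 12, 160x54; square (wide tin) x -39, y -60, 82x82; beside it, x 2 to 80, solid to rim height.
- small_tray: dark bakelite tray, tan pocket floors, fixed, 74 (x) by 130 (y) mm, on the other side from the big tray, yaw within 0.2 rad of 0. Origin: centre of underside. Rims 4 mm thick, tops at z 11 mm; floors at z 4 mm. Pockets in its frame: square (small tin) centre x 0, y 28, 66x66 mm; narrow (dauber) x 0, y -35, 66 (x) by 52 (y) mm.
- wide_tin: wide flat round metal wax tin, loose, 62 mm diameter, 26 mm high, 80 to 170 g, standing flat, round so its yaw is of no account. Origin: centre of its underside. Grip it across its sides with the fingertips at least 9 mm above its underside, so that they stay above the tray's rims.
- small_tin: small flat round metal wax tin, loose, 46 mm diameter, 20 mm high, 40 to 85 g, standing flat. Origin: centre of its underside. Grip it across its sides, fingertips at least 9 mm above its underside.
- shine_brush: horsehair shine brush, loose, lying bristles down, long way along its x: pale wooden block 110 by 40 by 22 mm on a rigid dark bristle block 100 by 34 by 24 mm, 46 mm high in all, 105 to 210 g. Origin: centre of its underside. Grip the wood across its 40 mm width. Yaw at the start within 0.25 rad of 0.
- shoehorn: ivory celluloid shoehorn, loose, lying, 140 mm long along its x, 35 to 70 g. Handle x -70 to 0 mm, 18 wide, 20 high; blade x 0 to 70 mm, up to 34 wide, 7 high. Origin: underside, half length. Grip the handle's width at x -18 (near the centre of mass), fingertips 8 mm or more above its underside to clear the rims. Either end may point either way. Start yaw within 0.25 rad of 0.
- dauber: small round polish dauber, loose, standing upright on its bristles: dark bristle and wood head 36 mm in diameter and 26 mm high, above it a round wooden handle 14 to 17 mm in diameter up to a height of 58 mm; 35 to 70 g. Origin: centre of its underside; z along the handle. Grip the handle, e.g. at 45 mm height.
- jar: bystander: amber glass jar with a black cap, 40 mm diameter, 55 mm high, loose, standing among the stock; it must stay where it is. Origin: centre of its underside.

How it is judged:
At the end, for the whole second after the job is handed in: Each thing rests still and upright (0.12 rad) on its pocket floor (height within 4 mm), origin off the pocket centre along tray x, y by at most: shoehorn 14, 14 mm; shine brush 32, 14; tins 13, 13; dauber 18, 12 (wherever it fits inside). Jar upright, within 30 mm of its start (x of shoehorn in the frame of big_tray between -0.014 and 0.014 m and y of shoehorn in the frame of big_tray between -0.002 and 0.026 m and z of shoehorn in the frame of big_tray between 0 and 0.008 m and angle between each of shoehorn, shine_brush, wide_tin, small_tin, dauber's own z axis and vertical below 0.12 rad and linear speed of each of shoehorn, shine_brush, wide_tin, small_tin, dauber below 0.02 m/s and x of shine_brush in the frame of big_tray between -0.032 and 0.032 m and y of shine_brush in the frame of big_tray between 0.058 and 0.086 m and z of shine_brush in the frame of big_tray between 0 and 0.008 m and x of wide_tin in the frame of big_tray between -0.052 and -0.026 m and y of wide_tin in the frame of big_tray between -0.073 and -0.047 m and z of wide_tin in the frame of big_tray between 0 and 0.008 m and x of small_tin in the frame of small_tray between -0.013 and 0.013 m and y of small_tin in the frame of small_tray between 0.015 and 0.041 m and z of small_tin in the frame of small_tray between 0 and 0.008 m and x of dauber in the frame of small_tray between -0.018 and 0.018 m and y of dauber in the frame of small_tray between -0.047 and -0.023 m and z of dauber in the frame of small_tray between 0 and 0.008 m and distance of jar from where it was at the start of the episode below 0.03 m and angle between jar's own z axis and vertical below 0.2 rad); the robot touches nothing.
It fails at once if the amber jar is shifted by more than 30 mm or tipped (distance of jar from where it was at the start of the episode above 0.03 m or angle between jar's own z axis and vertical above 0.4 rad).
It also fails if it takes over 118 s, if anything falls off the work surface, if the arm or the gripper's body presses on something with over 40 N, if the wrist force passes 120 N, or if a joint passes its speed limit or range.

ROBOT

A 6-joint arm with a two-finger parallel gripper is mounted at the origin on the work surface. World frame = base frame: x ahead of the robot, y to its left, z up, the work surface at z = 0. Lengths are in m, angles in rad, forces in N, time in s.
With the tool pointing down it reaches from about 0.35 to 0.775 m from the base axis. Payload 5.5 kg.
Tool frame: the origin (TCP) lies at the very end of the fingers, on their centre line; the grasp point (between the pads) lies 19 mm behind it; z points along the fingers, y is the direction in which the jaws open and shut (so a half turn about z gives the same grasp; the last joint's range is limited). The gripper opens to 85 mm and grips with 20 to 120 N. Pads are 22 mm wide; open, the fingers measure 114 mm over their backs; the gripper's body (76 mm by 85 mm) begins 54 mm behind the grasp point. The pads swing forward as they close: fully open they stand 13 mm farther back than shut.
Start: joints at [-1.318, 0.313, 0.046, 1.304, 0, 1.431], TCP at [0.22, -0.531, 0.21] pointing down, gripper open.
Joint ranges: [-2.76, 2.76], [-0.86, 1.69], [-1.03, 1.26], [-2.2, 2.34], [-1.47, 1.5], [-3.14, 3.14]. Speed limits (rad/s): [2.57, 2.57, 3.14, 3.14, 3.14, 3.14].

INTERFACE

Orientations are given as a unit quaternion [w, x, y, z].
In Python, from workcell import get_state, read_camera, hand_in, find_in, silhouettes gives the robot as it stands. The module is installed in compiled form; this text tells all that it offers.
- The arm moves only by the tool send_rows, never from a script. Its argument "deltas" is a list that holds one entry, the list of rows, each a list of 6 numbers: the shift along the world's x, y, z in cm, then the turn, a rotation vector about the world's x, y, z in degrees. In form: [[[dx, dy, dz, wx, wy, wz], ...]]. A call has 1 to 12 rows; each row is the pose to reach, as a shift and turn from the pose commanded when the call began; what a row does not reach only later rows make up. A row lasts 1/10 s, in which the tool goes at most 50 mm and 8.59 degrees, less where a joint would pass 70% of its speed; a pose out of reach is approached as far as the arm can. A call with a gripper value outside its range is refused whole. "jaw" is the opening, from -1 (shut) to 1 (fully open), so that 0 is half open, set as the call begins (left out, the last holds). The fingers move at their own pace and stop on an object; "force" is the grip in N (left out, the last holds). Time passes only in rows, so rows that repeat a pose let the fingers close. It gives the time, the measured TCP pose, the force and the opening at its end, in the units of the state.
- get_state(): the state, without advancing time (a new reading comes with each control period).
- read_camera(name): name is "scene" or "top" or "wrist"; returns a dict with "img" (480x640x3 uint8, red, green, blue), "z_map" (480x640 float32, m along the optical axis (not along the pixel's ray), 0 where there is no reading), "vfov" (degrees; the focal length in pixels is half the picture's height over the tangent of half this angle, whatever the lens; pixels are square), "cx", "cy" (the principal point, pixels), "k1" (the pictures are not rectified: a ray, as slopes to the right and down, at radius r is drawn at 1 + k1 r^2 times it, then the intrinsics apply), "R" (3x3) and "t" (3): a world point X has camera coordinates R X + t; the wrist camera has in their place "hand_eye" (4x4, takes a point from camera to tool coordinates, whose origin is the TCP and whose axes are the flange's). Camera axes: x right, y down, z forward; pixel columns grow to the right and rows downward; lengths in m; the calibration is good to about 2 mm. A picture is of the moment at which its call begins: read the wrist's pose just before it.
- hand_in(): hands the job in, once; it reports no verdict.
Trained networks look in a picture, given as the dict that the camera call returned (one of the last four; its "shot" number tells which), for a name from the list of things; names that differ only in an ending like _2 or _b are one class to them, and where a whole thing is asked for, a point or a joint stands for the part that bears it (a point fixed in the world has none). Each returns a list of dicts, best first, with "conf" (0 to 1); they miss things now and then, are a little off and sometimes report something else, mostly with a low value. They report only what shows in the picture. A call takes as long as a camera call.
- find_in(picture, thing): "box" ([centre column, centre row, width, height] in pixels, round what is visible of it).
- silhouettes(picture, thing): "mask" (480x640 bool, what is visible of it) and "box" ([centre column, centre row, width, height] in pixels, round what is visible of it).
The state is a dict: "clock": time; "joint_pos": joint angles; "qvel": joint speeds; "tau": joint torques, N m; "tcp_pos": TCP position; "orientation": TCP orientation; "wrist_force": force on the tool from outside, world axes, zero at the start; "ft_torque": the same for the moment, N m; "finger_gap": finger opening in m.
Only numpy, scipy, OpenCV 4.12 (cv2) and the standard library are available. Lean on these libraries where they do the work, as an engineer would, in place of code of your own. Each camera call takes 0.05 s, during which the arm holds its last target.

## Working session

There is one attempt and no reset: what is moved stays moved. The work goes in short steps, Python scripts to look and compute and a tool call to move; the robot and the scene stay as the last step left them, time stands still between calls to the robot, and variables do not carry over. Pictures are saved under pics/ and viewed, and the job is handed in when it is done.

Besides the shell and the picture viewer there is one more tool, called as name([rows], argument=value, ...), one row to a line, values as JSON. send_rows: Moves the arm, as the interface text tells. Its arguments: {"type":"object","properties":{"deltas":{"type":"array","items":{"type":"array","items":{"type":"array","items":{"type":"number"}}}},"jaw":{"type":"number"},"force":{"type":"number"}},"required":["deltas"]}

```bash
mkdir -p pics; python3 - <<'E'
from workcell import *
import cv2,pickle
print(get_state())
for n in ["scene","top","wrist"]:
    p=read_camera(n); cv2.imwrite(f"pics/{n}0.png",p["img"][:,:,::-1]); pickle.dump(p,open(f"{n}0.pkl","wb"))
    print({k:v for k,v in p.items() if k not in("img","z_map")})
E
```

```text
{'clock': 0.0, 'joint_pos': array([-1.31759394e+00,  3.14026612e-01,  4.49617970e-02,  1.30360960e+00,
       -1.23436306e-05,  1.43120672e+00]), 'qvel': array([-0.00275879, -0.00134327,  0.00177112,  0.00140808,  0.00143752,
        0.00060956]), 'tau': array([-2.20658990e-04, -4.80624032e+01,  2.98535728e+01,  1.92502735e-02,
       -1.00637803e-04,  8.71209558e-07]), 'tcp_pos': array([ 0.21994251, -0.53066158,  0.20888698]), 'orientation': array([-9.37181387e-04,  9.80775783e-01,  1.95135804e-01, -5.94770162e-05]), 'wrist_force': array([-0.41737268,  0.18557444, -0.23054865]), 'ft_torque': array([-0.00086191,  0.01934314,  0.03505605]), 'finger_gap': 0.08540806440768192}
{'vfov': 57.90991318427672, 'cx': 321.20693773797336, 'cy': 241.08339806750564, 'k1': 0.03341570474416171, 'R': array([[ 0.78809993,  0.61552796, -0.00488086],
       [ 0.36711681, -0.47637835, -0.79892986],
       [-0.4940888 ,  0.62784472, -0.6014044 ]]), 't': array([-0.45209827, -0.18088836,  1.00274159]), 'shot': 1}
{'vfov': 56.092107168579865, 'cx': 319.8417231522045, 'cy': 235.64027759548617, 'k1': 0.035064991260304226, 'R': array([[-0.01469424, -0.99987542,  0.00576452],
       [-0.99392719,  0.01397756, -0.10914836],
       [ 0.10905419, -0.00733336, -0.99400876]]), 't': array([0.01077901, 0.5756607 , 0.74394921]), 'shot': 2}
{'vfov': 64.34500147711263, 'cx': 315.71545150168873, 'cy': 239.66954782944646, 'k1': -0.07198992522260864, 'hand_eye': array([[-1.11909462e-04, -9.59478435e-01, -2.81782045e-01,
         7.12147997e-02],
       [ 9.99999991e-01, -1.29760441e-04,  4.46901554e-05,
        -2.32838190e-04],
       [-7.94434026e-05, -2.81782037e-01,  9.59478440e-01,
        -1.64683892e-01],
       [ 0.00000000e+00,  0.00000000e+00,  0.00000000e+00,
         1.00000000e+00]]), 'shot': 3}
```

View pics/top0.png

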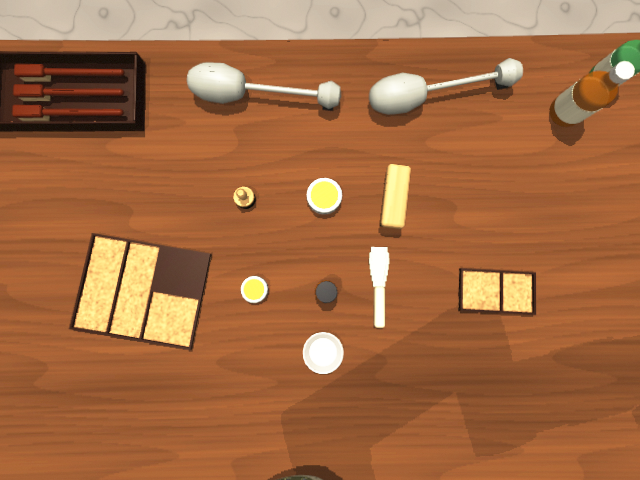

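View pics/scene0.png

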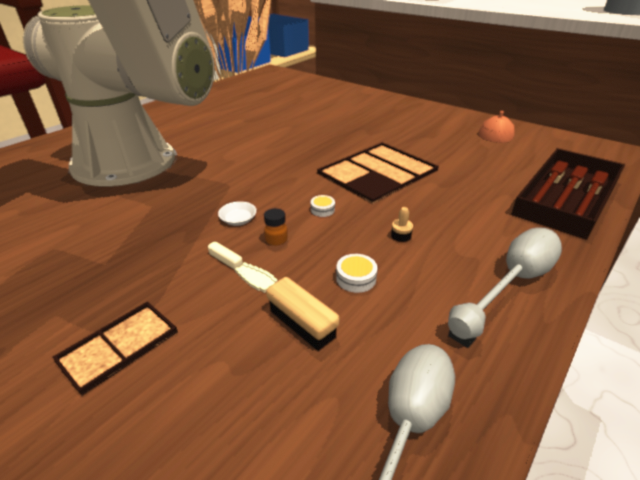

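View pics/wrist0.png

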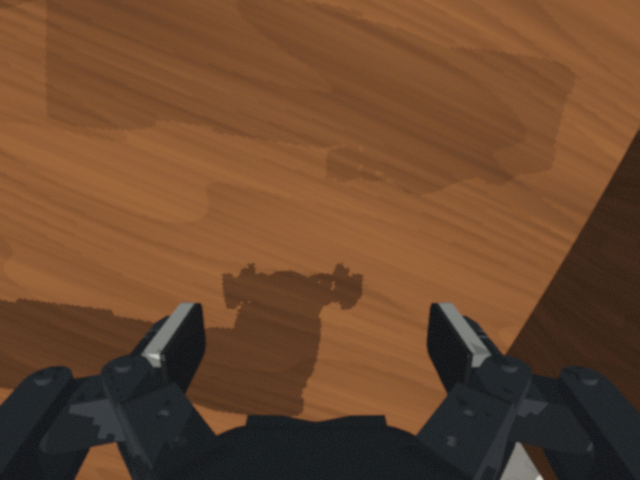

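```bash
cat > h.py <<'E'
import numpy as np,cv2
def rays(p,uv):
    f=240/np.tan(np.radians(p["vfov"])/2)
    d=(np.asarray(uv,float)-[p["cx"],p["cy"]])/f
    s=d.copy()
    for _ in range(20): s=d/(1+p["k1"]*(s**2).sum(-1,keepdims=True))
    return s
def cloud(p,mask=None,R=None,t=None):
    m=p["z_map"]>0
    if mask is not None: m&=mask
    v,u=np.nonzero(m); uv=np.c_[u,v]
    s=rays(p,uv); z=p["z_map"][m]
    C=np.c_[s*z[:,None],z]
    R=p["R"] if R is None else R; t=p["t"] if t is None else t
    return (C-t)@R, uv
def onplane(p,uv,z,R=None,t=None):
    R=p["R"] if R is None else R; t=p["t"] if t is None else t
    s=rays(p,uv); d=np.c_[s,np.ones(len(s))]@R; o=-R.T@t
    k=(z-o[2])/d[:,2]; return o+d*k[:,None]
def q2R(q):
    from scipy.spatial.transform import Rotation
    return Rotation.from_quat([q[1],q[2],q[3],q[0]]).as_matrix()
def wristRt(p,st):
    H=p["hand_eye"]; T=np.eye(4); T[:3,:3]=q2R(st["orientation"]); T[:3,3]=st["tcp_pos"]
    M=np.linalg.inv(T@H); return M[:3,:3],M[:3,3]
E
python3 - <<'E'
from workcell import *
from h import *
import pickle
for cam in ["top","scene"]:
  p=read_camera(cam)
  if cam=="top":
    P,uv=cloud(p); print("bg z",np.percentile(P[:,2],[5,50,95]))
  for n in ["wide_tin","small_tin","shine_brush","shoehorn","dauber","jar","big_tray","small_tray"]:
    s=silhouettes(p,n)
    if not s: print(cam,n,"none"); continue
    s0=s[0]; m=s0["mask"].astype(bool)
    P,_=cloud(p,m)
    top=np.percentile(P[:,2],95)
    h={"wide_tin":.026,"small_tin":.02,"shine_brush":.046,"shoehorn":.007,"dauber":.058,"jar":.055,"big_tray":.011,"small_tray":.011}[n]
    # 2D mask outline on plane h
    c,_=cv2.findContours(m.astype(np.uint8),0,1); c=max(c,key=cv2.contourArea)[:,0]
    Q=P[P[:,2]>h-.006] if n not in("shoehorn","big_tray","small_tray") else onplane(p,c,h)
    r=cv2.minAreaRect((Q[:,:2]*1000).astype(np.float32))
    print(cam,n,round(s0["conf"],2),len(s),"ztop",top.round(4),"n",len(Q),"mean",Q.mean(0).round(4),"rect",np.round(r[0],1),np.round(r[1],1),round(r[2],1))
E
```

```text
bg z [-0.74943369 -0.00143127  0.02550529]
top wide_tin 0.74 1 ztop 0.0271 n 947 mean [ 0.6486 -0.005   0.0249] rect [648.5  -4.2] [59.7 60.6] 89.2
top small_tin 0.84 1 ztop 0.0208 n 540 mean [0.4868 0.118  0.0187] rect [487.2 117.7] [44.5 42.9] 89.0
top shine_brush 0.66 1 ztop 0.0466 n 1376 mean [ 0.6421 -0.1273  0.0443] rect [ 642.8 -128.3] [ 40.8 108.7] 81.8
top shoehorn 0.91 1 ztop 0.0194 n 176 mean [ 0.4899 -0.0992  0.007 ] rect [488.  -99.4] [ 33.6 137.7] 88.5
top dauber 0.8 1 ztop 0.0561 n 61 mean [0.6478 0.1356 0.0551] rect [647.5 136.3] [13.8 13.7] 1.4
top jar 0.96 1 ztop 0.055 n 383 mean [ 0.4806 -0.0055  0.0533] rect [480.6  -5.3] [34.7 34.4] 89.4
top big_tray none
top small_tray 0.71 1 ztop 0.0102 n 230 mean [ 0.4773 -0.3025  0.011 ] rect [ 477.1 -303.1] [132.1  74.8] 86.2
scene wide_tin 0.79 2 ztop 0.0277 n 914 mean [ 0.6498 -0.0097  0.0261] rect [648.2  -7.7] [59.9 61.5] 39.9
scene small_tin 0.63 1 ztop 0.0216 n 299 mean [0.4882 0.1141 0.0198] rect [485.5 116.6] [44.7 45.4] 81.8
scene shine_brush 0.96 2 ztop 0.047 n 1795 mean [ 0.647  -0.1333  0.0454] rect [ 642.4 -130.6] [ 39.8 107.3] 81.5
scene shoehorn 0.63 1 ztop 0.0205 n 148 mean [ 0.4877 -0.0994  0.007 ] rect [ 480.9 -102.1] [ 37.4 156.7] 88.3
scene dauber 0.77 2 ztop 0.0552 n 45 mean [0.6479 0.1318 0.0556] rect [647.1 132. ] [12.5 13.3] 78.5
scene jar 0.88 1 ztop 0.0557 n 263 mean [ 0.482  -0.0094  0.0543] rect [480.2  -7.5] [35.6 35.9] 70.5
scene big_tray 0.81 2 ztop 0.0128 n 244 mean [0.4895 0.3059 0.011 ] rect [488.  309.1] [224.8 181.4] 79.5
scene small_tray 0.85 2 ztop 0.0121 n 261 mean [ 0.4793 -0.3107  0.011 ] rect [ 478.7 -306.7] [131.4  85.6] 85.9
```

```bash
python3 - <<'E'
import pickle
from h import *
p=pickle.load(open("top0.pkl","rb"))
hsv=cv2.cvtColor(p["img"],cv2.COLOR_RGB2HSV).astype(int)
for name,(a,b,c,d) in {"big":(60,225,225,360),"small":(450,260,550,325)}.items():
  m=np.zeros((480,640),np.uint8)
  sub=hsv[b:d,a:c]
  m[b:d,a:c]=((sub[...,2]>180)&(sub[...,1]<170))
  m=cv2.morphologyEx(m,cv2.MORPH_OPEN,np.ones((3,3),np.uint8)); m=cv2.morphologyEx(m,cv2.MORPH_CLOSE,np.ones((3,3),np.uint8))
  n,l,st,ce=cv2.connectedComponentsWithStats(m)
  for i in range(1,n):
    if st[i,4]<300: continue
    cs,_=cv2.findContours((l==i).astype(np.uint8),0,1); c=max(cs,key=cv2.contourArea)[:,0]
    Q=onplane(p,c,.004)
    r=cv2.minAreaRect((Q[:,:2]*1000).astype(np.float32)); print(name,st[i,4],np.round(r[0],1),np.round(r[1],1),round(r[2],1))
  # outer: dark
  m=np.zeros((480,640),np.uint8); b,d,a,c=b,d,a,c
  sub=p["img"].astype(int)
for name,(a,b,c,d) in {"big":(60,225,225,360),"small":(450,260,550,325)}.items():
  m=np.zeros((480,640),np.uint8)
  sub=p["img"][b:d,a:c].astype(int); h=hsv[b:d,a:c]
  m[b:d,a:c]=(sub.max(-1)<70)|((h[...,2]>180)&(h[...,1]<170))
  m=cv2.morphologyEx(m,cv2.MORPH_CLOSE,np.ones((3,3),np.uint8))
  cs,_=cv2.findContours(m,0,1); c=max(cs,key=cv2.contourArea)[:,0]
  r=cv2.minAreaRect((onplane(p,c,.008)[:,:2]*1000).astype(np.float32)); print(name,"outer",np.round(r[0],1),np.round(r[1],1),round(r[2],1))
E
```

```text
big 2933 [500.6 386. ] [ 55.8 158.5] 79.0
big 2743 [489.3 326.9] [ 52.  159.2] 79.2
big 2204 [437.4 263.5] [80.8 81.3] 78.9
small 1386 [ 478.4 -279.1] [63.  65.7] 87.0
small 1083 [ 474.1 -341.4] [48.6 65.2] 86.4
big outer [486.7 312.9] [210.5 165.4] 79.1
small outer [ 476.1 -304.3] [132.5  71.2] 86.1
```

send_rows([
  [[25,43,-2,0,0,100],[25,43,-2,0,0,100],[25,43,-2,0,0,100],[25,43,-2,0,0,100],[25,43,-2,0,0,100],[25,43,-2,0,0,100],[25,43,-2,0,0,100],[25,43,-2,0,0,100],[25,43,-2,0,0,100],[25,43,-2,0,0,100],[25,43,-2,0,0,100],[25,43,-2,0,0,100]],
], jaw=0.1, force=40)

```text
clock: 2.25
tcp_pos: [0.4707, -0.0992, 0.1898]
orientation: [0.0, 0.477, 0.879, 0.0]
wrist_force: [-0.9, -0.8, 0.7]
finger_gap: 0.0471
```

send_rows([
  [[0,0,0,0,0,56],[0,0,0,0,0,56],[0,0,0,0,0,56],[0,0,0,0,0,56],[0,0,0,0,0,56],[0,0,0,0,0,56],[0,0,0,0,0,56],[0,0,0,0,0,56]],
])

```text
clock: 3.05
tcp_pos: [0.4701, -0.1013, 0.1899]
orientation: [0.0, 0.013, 1.0, 0.0]
wrist_force: [1.7, 0.3, 0.4]
finger_gap: 0.047
```

```bash
cat > w.py <<'E'
from workcell import *
from h import *
import sys
st=get_state(); p=read_camera("wrist"); R,t=wristRt(p,st)
tag=sys.argv[1]; cv2.imwrite(f"pics/{tag}.png",p["img"][:,:,::-1])
Rt=q2R(st["orientation"]); print("tcp",st["tcp_pos"].round(4),"jaw ang",np.degrees(np.arctan2(Rt[1,1],Rt[0,1])).round(2),"tilt",Rt[:,2].round(3),"gap",st["finger_gap"], "clk",st["clock"],"q",st["joint_pos"].round(2))
H={"wide_tin":.026,"small_tin":.02,"shine_brush":.046,"shoehorn":.007,"dauber":.058,"jar":.055,"big_tray":.011,"small_tray":.011}
off=float(sys.argv[3]) if len(sys.argv)>3 else 0
for n in sys.argv[2].split(","):
    for s0 in silhouettes(p,n)[:2]:
        m=s0["mask"].astype(bool)
        P,_=cloud(p,m,R,t); h=H[n]+off
        c,_=cv2.findContours(m.astype(np.uint8),0,1); c=max(c,key=cv2.contourArea)[:,0]
        Q=P[P[:,2]>h-.006] if n not in("shoehorn","big_tray","small_tray") else onplane(p,c,h,R,t)
        if len(Q)<4: print(n,"few",np.percentile(P[:,2],[5,50,95])); continue
        r=cv2.minAreaRect((Q[:,:2]*1000).astype(np.float32))
        print(n,round(s0["conf"],2),"box",np.round(s0["box"]),"z",np.percentile(P[:,2],[5,50,95]).round(4),"mean",Q.mean(0).round(4),"rect",np.round(r[0],1),np.round(r[1],1),round(r[2],1))
E
python3 w.py w1 shoehorn,jar,shine_brush
```

```text
tcp [ 0.4701 -0.1013  0.1899] jaw ang 88.51 tilt [ 0.  0. -1.] gap 0.046987687237648984 clk 3.05 q [-0.38  0.14 -0.23  1.2   0.   -0.35]
shoehorn 0.8 box [317. 223.  33. 141.] z [0.0036 0.0075 0.0211] mean [ 0.4859 -0.1004  0.007 ] rect [485.5 -99.8] [ 33.2 137.5] 87.8
jar 0.95 box [426. 222.  57.  53.] z [0.0151 0.0549 0.0564] mean [ 0.4771 -0.0079  0.0552] rect [477.8  -7.4] [35.2 36. ] 72.4
shine_brush 0.66 box [294. 370.  47.  96.] z [0.0123 0.0459 0.0474] mean [ 0.6252 -0.1275  0.0458] rect [ 629.4 -128.1] [39.5 88.6] 81.9
shine_brush few [0.00209805 0.01303263 0.12257281]
```

View pics/w1.png

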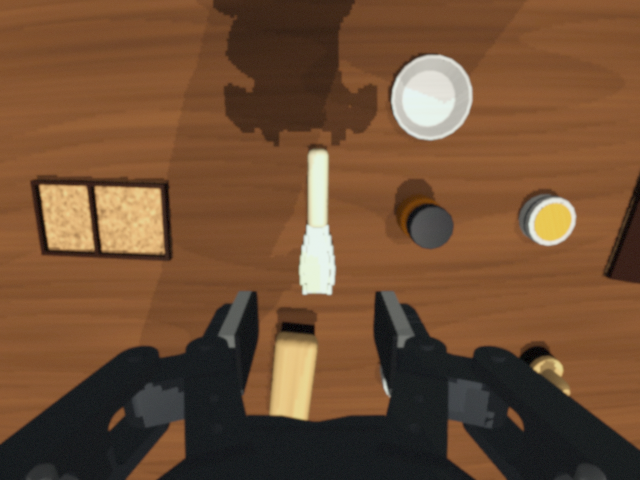

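send_rows([
  [[-0.1,0.1,-5,0,0,0],[-0.1,0.1,-9,0,0,0],[-0.1,0.1,-13,0,0,0],[-0.1,0.1,-16,0,0,0],[-0.1,0.1,-18,0,0,0],[-0.1,0.1,-18,0,0,0],[-0.1,0.1,-18,0,0,0]],
])

```text
clock: 3.95
tcp_pos: [0.4691, -0.1002, 0.0101]
orientation: [-0.0, 0.013, 1.0, 0.0]
wrist_force: [0.6, 0.1, 0.2]
finger_gap: 0.0467
```

send_rows([
  [[0,0,0,0,0,0],[0,0,0,0,0,0],[0,0,0,0,0,0],[0,0,0,0,0,0],[0,0,0,0,0,0],[0,0,0,0,0,0]],
], jaw=-1, force=40)

```text
clock: 4.55
tcp_pos: [0.4692, -0.1003, 0.01]
orientation: [0.0, 0.013, 1.0, -0.0]
wrist_force: [0.7, -0.1, 0.9]
finger_gap: -0.0
```

```bash
python3 w.py w2 shoehorn; python3 - <<'E'
from workcell import *
from h import *
p=read_camera("top");cv2.imwrite("pics/t2.png",p["img"][200:400,250:450,::-1].repeat(3,0).repeat(3,1))
E
```

```text
tcp [ 0.4692 -0.1003  0.01  ] jaw ang 88.5 tilt [ 0. -0. -1.] gap -1.305320373303813e-05 clk 4.55 q [-0.38  0.29 -0.51  0.76  0.   -0.35]
shoehorn 0.78 box [318. 297.  43. 250.] z [0.0048 0.0199 0.0214] mean [ 0.4453 -0.0986  0.007 ] rect [445.6 -98.9] [19.4 60.8] 87.7
```

View pics/w2.png

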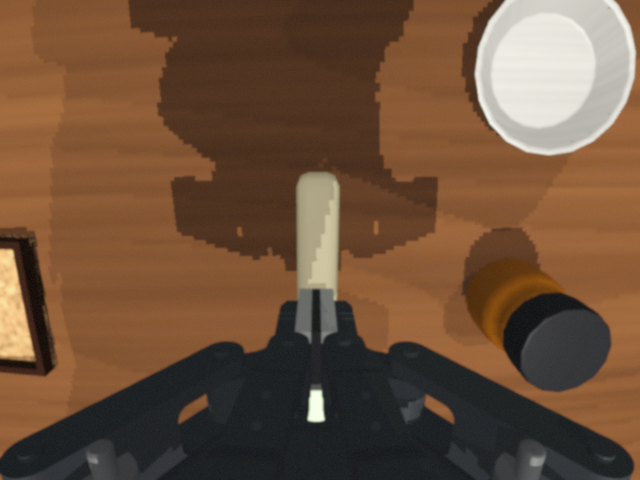

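View pics/t2.png

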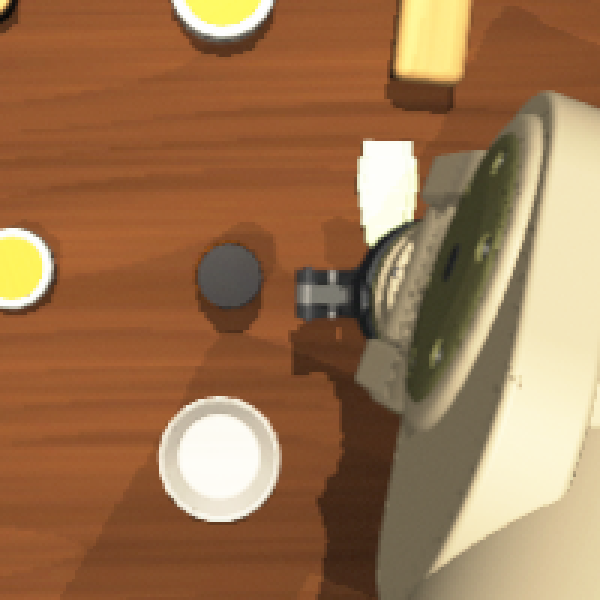

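```bash
python3 - <<'E'
from workcell import *
from h import *
st=get_state();p=read_camera("wrist");R,t=wristRt(p,st)
P,uv=cloud(p,None,R,t)
for (u,v) in [(305,295),(328,295),(305,310),(328,310),(305,325),(318,250),(318,280),(316,405),(300,330),(345,320),(308,380)]:
    i=np.nonzero((uv[:,0]==u)&(uv[:,1]==v))[0]; print((u,v),P[i].round(4))
p=read_camera("scene");cv2.imwrite("pics/s2.png",p["img"][180:300,180:340,::-1].repeat(5,0).repeat(5,1))
P,uv=cloud(p)
E
```

```text
(305, 295) [[ 0.4574 -0.1039  0.0426]]
(328, 295) [[ 0.4579 -0.0952  0.042 ]]
(305, 310) [[ 0.4573 -0.1036  0.0552]]
(328, 310) [[ 0.4582 -0.0956  0.0539]]
(305, 325) [[ 0.4574 -0.1033  0.0656]]
(318, 250) [[ 0.4472 -0.0986  0.0195]]
(318, 280) [[ 0.4606 -0.099   0.0202]]
(316, 405) [[ 0.5403 -0.1019  0.0042]]
(300, 330) [[ 0.4578 -0.1048  0.068 ]]
(345, 320) [[ 0.4618 -0.0898  0.0548]]
(308, 380) [[ 0.4681 -0.1024  0.0793]]
```

View pics/s2.png

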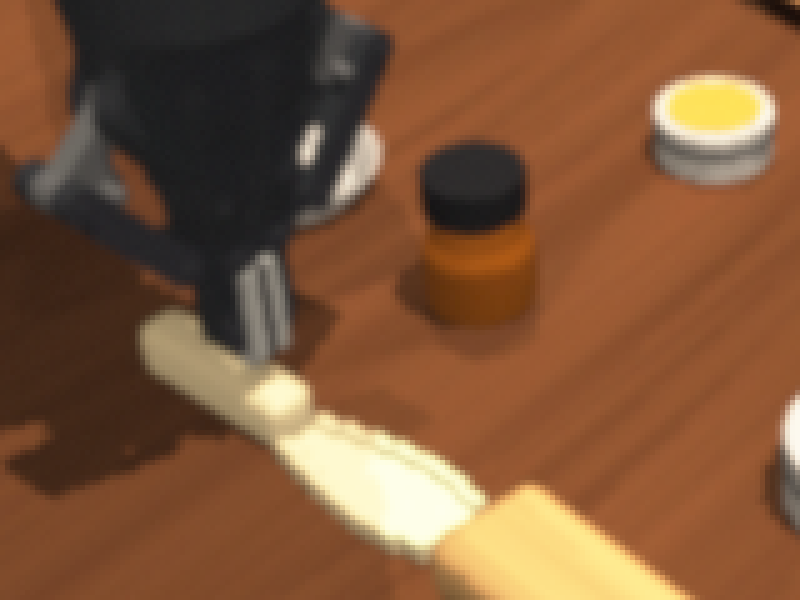

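```bash
python3 - <<'E'
from workcell import *
from h import *
p=read_camera("scene")
f=240/np.tan(np.radians(p["vfov"])/2)
for X in [(.458,-.1,.01),(.458,-.1,.02),(.458,-.1,.03),(.458,-.1,.035),(.458,-.1,.045),(.480,-.1,.01),(.48,-.1,.022),(.48,-.1,.035)]:
    c=p["R"]@X+p["t"]; s=c[:2]/c[2]; s=s*(1+p["k1"]*(s@s)); u=s*f+[p["cx"],p["cy"]]; print(X,u.round(1),((u-[180,180])*5).round())
st=get_state();p=read_camera("wrist");R,t=wristRt(p,st)
P,uv=cloud(p,None,R,t)
for u in (302,306,327,332):
  for v in range(284,300,2):
    i=np.nonzero((uv[:,0]==u)&(uv[:,1]==v))[0]; print((u,v),P[i].round(4))
i=(uv[:,0]>60)&(uv[:,0]<140)&(uv[:,1]>60)&(uv[:,1]<200); print(P[i].mean(0),P[i][:,2].std())
E
```

```text
(0.458, -0.1, 0.01) [227.4 257.6] [237. 388.]
(0.458, -0.1, 0.02) [226.6 252.8] [233. 364.]
(0.458, -0.1, 0.03) [225.7 247.9] [229. 340.]
(0.458, -0.1, 0.035) [225.3 245.4] [227. 327.]
(0.458, -0.1, 0.045) [224.4 240.4] [222. 302.]
(0.48, -0.1, 0.01) [236.8 262.9] [284. 414.]
(0.48, -0.1, 0.022) [235.9 257.1] [279. 385.]
(0.48, -0.1, 0.035) [234.9 250.6] [274. 353.]
(302, 284) [[ 0.4626 -0.106   0.0196]]
(302, 286) [[ 0.4639 -0.1061  0.0188]]
(302, 288) [[ 0.458  -0.1054  0.0347]]
(302, 290) [[ 0.4576 -0.1052  0.0374]]
(302, 292) [[ 0.4577 -0.1052  0.039 ]]
(302, 294) [[ 0.4577 -0.1051  0.041 ]]
(302, 296) [[ 0.457  -0.105   0.0443]]
(302, 298) [[ 0.4575 -0.105   0.045 ]]
(306, 284) [[ 0.4625 -0.1043  0.0201]]
(306, 286) [[ 0.4633 -0.1043  0.0204]]
(306, 288) [[ 0.4573 -0.1037  0.0362]]
(306, 290) [[ 0.4574 -0.1037  0.038 ]]
(306, 292) [[ 0.4574 -0.1036  0.04  ]]
(306, 294) [[ 0.4575 -0.1036  0.0415]]
(306, 296) [[ 0.4576 -0.1036  0.043 ]]
(306, 298) [[ 0.4573 -0.1035  0.0456]]
(327, 284) [[ 0.4625 -0.0951  0.0206]]
(327, 286) [[ 0.4635 -0.0951  0.0205]]
(327, 288) [[ 0.4584 -0.0954  0.0344]]
(327, 290) [[ 0.4573 -0.0955  0.0388]]
(327, 292) [[ 0.4578 -0.0956  0.0395]]
(327, 294) [[ 0.4575 -0.0956  0.0419]]
(327, 296) [[ 0.4577 -0.0957  0.0433]]
(327, 298) [[ 0.4577 -0.0957  0.045 ]]
(332, 284) [[ 0.4631 -0.0929  0.0193]]
(332, 286) [[ 0.4641 -0.0929  0.0192]]
(332, 288) [[ 0.4582 -0.0935  0.035 ]]
(332, 290) [[ 0.4577 -0.0936  0.038 ]]
(332, 292) [[ 0.4574 -0.0937  0.0404]]
(332, 294) [[ 0.4579 -0.0937  0.0411]]
(332, 296) [[ 0.4576 -0.0938  0.0436]]
(332, 298) [[ 0.4581 -0.0938  0.0444]]
[ 0.39441311 -0.19575638  0.00060103] 0.0006578135864652151
```

send_rows([
  [[0,0,2,0,0,0],[0,0,2,0,0,0],[0,0,2,0,0,0],[0,0,2,0,0,0],[0,0,2,0,0,0]],
], jaw=0)

```text
clock: 5.4
tcp_pos: [0.4686, -0.1001, 0.0292]
orientation: [-0.001, 0.013, 1.0, 0.0]
wrist_force: [0.4, -0.2, 0.1]
finger_gap: 0.0426
```

```bash
cat > tips.py <<'E'
from workcell import *
from h import *
st=get_state();p=read_camera("wrist");R,t=wristRt(p,st)
P,uv=cloud(p,None,R,t)
Rt=q2R(st["orientation"])
T=(P-st["tcp_pos"])@Rt   # tool coords
m=(T[:,2]>-.07)&(abs(T[:,0])<.012)&(abs(T[:,1])<.065)&(P[:,2]>.026)
Q=T[m]; print("gap",st["finger_gap"],"tcp",st["tcp_pos"].round(4))
for sgn in(-1,1):
    q=Q[Q[:,1]*sgn>0]
    if len(q): print("side",sgn,"max tool z (tip)",np.sort(q[:,2])[-8:].round(4),"y range near tip",q[q[:,2]>q[:,2].max()-.006][:,1].min().round(4),q[q[:,2]>q[:,2].max()-.006][:,1].max().round(4))
cv2.imwrite("pics/tips.png",p["img"][:,:,::-1])
E
python3 tips.py
```

```text
gap 0.04260737605730249 tcp [ 0.4686 -0.1001  0.0292]
side -1 max tool z (tip) [-0.0247 -0.0246 -0.0246 -0.0242 -0.0242 -0.0241 -0.024  -0.024 ] y range near tip -0.0279 -0.021
side 1 max tool z (tip) [-0.0244 -0.0243 -0.0241 -0.024  -0.0239 -0.0239 -0.0235 -0.0234] y range near tip 0.0212 0.0281
```

send_rows([
  [[0,0,-2,0,0,0],[0,0,-3,0,0,0],[0,0,-4,0,0,0],[0,0,-4.5,0,0,0],[0,0,-4.5,0,0,0]],
])

```text
clock: 5.95
tcp_pos: [0.4684, -0.1, -0.016]
orientation: [-0.001, 0.013, 1.0, 0.0]
wrist_force: [0.6, -0.6, 1.4]
finger_gap: 0.0428
```

send_rows([
  [[0,0,0,0,0,0],[0,0,0,0,0,0],[0,0,0,0,0,0],[0,0,0,0,0,0],[0,0,0,0,0,0]],
], jaw=-1, force=40)

```text
clock: 6.45
tcp_pos: [0.4697, -0.1005, -0.0146]
orientation: [0.001, 0.013, 1.0, -0.0]
wrist_force: [-0.9, -0.1, 4.3]
finger_gap: 0.0168
```

send_rows([
  [[0,0,3,0,0,0],[0,0,7,0,0,0],[0,0,12,0,0,0],[0,0,15,0,0,0],[0,0,15,0,0,0]],
])

```text
clock: 6.95
tcp_pos: [0.4721, -0.1014, 0.1395]
orientation: [0.004, 0.013, 1.0, -0.001]
wrist_force: [0.3, -0.2, 0.2]
finger_gap: 0.0166
```

```bash
python3 w.py w3 shoehorn .124; python3 - <<'E'
from workcell import *
from h import *
p=read_camera("scene");cv2.imwrite("pics/s3.png",p["img"][...,::-1])
E
```

```text
tcp [ 0.4721 -0.1014  0.1395] jaw ang 88.51 tilt [ 0.008 -0.003 -1.   ] gap 0.016592503455128613 clk 6.95 q [-0.38  0.16 -0.32  1.07  0.   -0.35]
shoehorn 0.78 box [318. 302.  67. 240.] z [0.1584 0.1732 0.1751] mean [ 0.4881 -0.1018  0.131 ] rect [ 489.7 -103.7] [135.8  37.1] 0.2
```

View pics/s3.png

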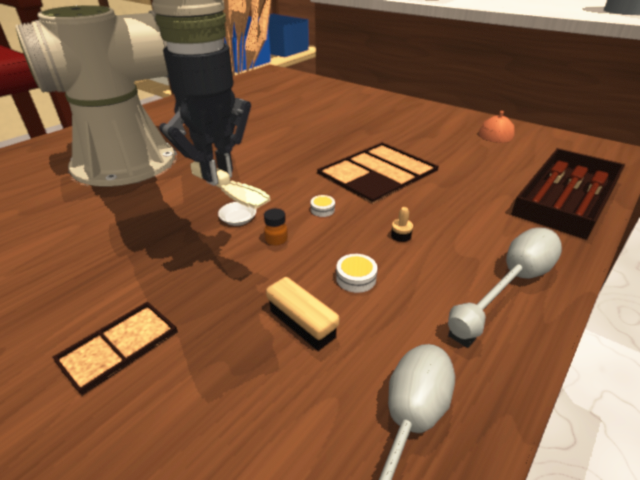

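View pics/w3.png

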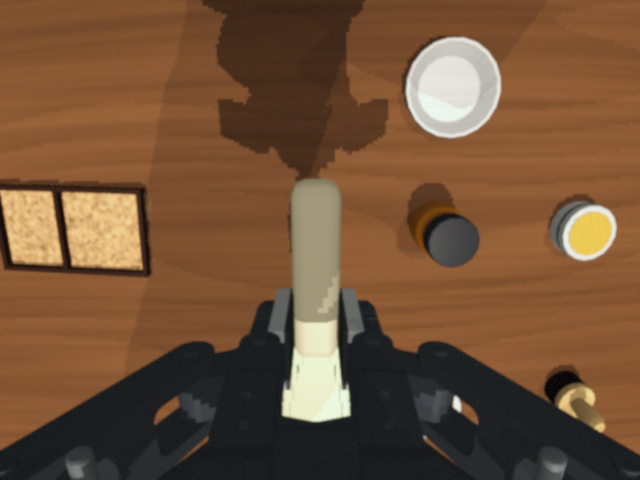

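send_rows([
  [[0,4,2,0,0,0],[0,8.5,2,0,0,-2],[0,13,2,0,0,-4],[0,17.5,2,0,0,-6],[0,22,2,0,0,-8],[0,26.5,2,0,0,-9.4],[0,31,2,0,0,-9.4],[0,35.5,2,0,0,-9.4],[0,39.5,2,0,0,-9.4],[0,42.5,2,0,0,-9.4],[0,42.5,2,0,0,-9.4],[0,42.5,2,0,0,-9.4]],
])

```text
clock: 8.3
tcp_pos: [0.4676, 0.3245, 0.1525]
orientation: [-0.002, 0.094, 0.996, -0.001]
wrist_force: [-0.2, -0.4, -0.5]
finger_gap: 0.0169
```

```bash
cat > tray.py <<'E'
from workcell import *
from h import *
import sys
st=get_state();p=read_camera("wrist");R,t=wristRt(p,st)
Rt=q2R(st["orientation"]); print("tcp",st["tcp_pos"].round(4),"jaw",np.degrees(np.arctan2(Rt[1,1],Rt[0,1])).round(2),"clk",st["clock"])
hsv=cv2.cvtColor(p["img"],cv2.COLOR_RGB2HSV).astype(int)
cv2.imwrite(f"pics/{sys.argv[1]}.png",p["img"][...,::-1])
m=((hsv[...,2]>150)&(hsv[...,1]<170)).astype(np.uint8)
m=cv2.morphologyEx(m,cv2.MORPH_OPEN,np.ones((3,3),np.uint8)); m=cv2.morphologyEx(m,cv2.MORPH_CLOSE,np.ones((5,5),np.uint8))
n,l,s,ce=cv2.connectedComponentsWithStats(m)
for i in range(1,n):
    if s[i,4]<800: continue
    cs,_=cv2.findContours((l==i).astype(np.uint8),0,1); c=max(cs,key=cv2.contourArea)[:,0]
    Q=onplane(p,c,.004,R,t)
    r=cv2.minAreaRect((Q[:,:2]*1000).astype(np.float32)); print(s[i],np.round(r[0],1),np.round(r[1],1),round(r[2],1))
E
python3 tray.py w4
```

```text
tcp [0.4676 0.3245 0.1525] jaw 79.19 clk 8.3
[ 184  144  101   98 8688] [435.3 262.2] [81.6 81.6] 79.1
[  283   144   151   278 25557] [547.3 345.1] [121.4 276.4] 75.3
[ 61 260  51  49 967] [489.2 105.8] [47.9 47.7] 60.1
```

View pics/w4.png

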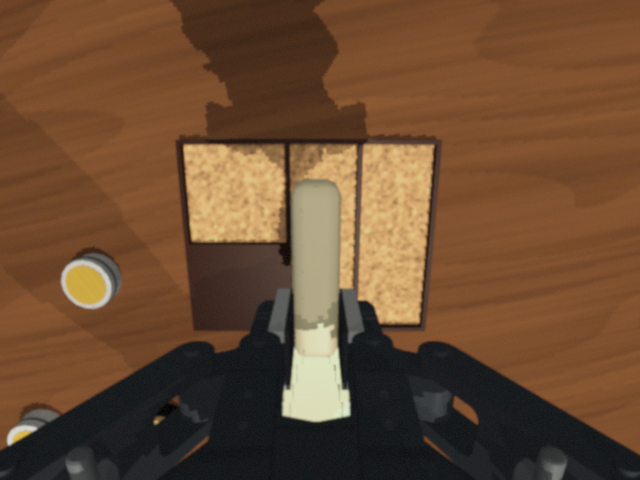

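send_rows([
  [[0.1,0.4,-4,0,0,0],[0.1,0.4,-8,0,0,0],[0.1,0.4,-11,0,0,0],[0.1,0.4,-13,0,0,0],[0.1,0.4,-14.5,0,0,0],[0.1,0.4,-15.5,0,0,0],[0.1,0.4,-16,0,0,0],[0.1,0.4,-16.5,0,0,0],[0.1,0.4,-16.6,0,0,0],[0.1,0.4,-16.6,0,0,0]],
])

```text
clock: 9.35
tcp_pos: [0.4706, 0.3289, -0.0105]
orientation: [0.001, 0.095, 0.995, 0.0]
wrist_force: [-0.6, 0.8, 0.2]
finger_gap: 0.0168
```

```bash
python3 tray.py w5
```

```text
tcp [ 0.4706  0.3289 -0.0105] jaw 79.1 clk 9.35
[  390   155   152   220 22209] [470.4 391.5] [ 56.7 100.6] 79.1
[   37   156   207   183 23823] [435.6 261.8] [81.  81.5] 79.1
[  283   186    67   235 10035] [477.2 327.7] [ 31.9 113.3] 79.1
```

View pics/w5.png

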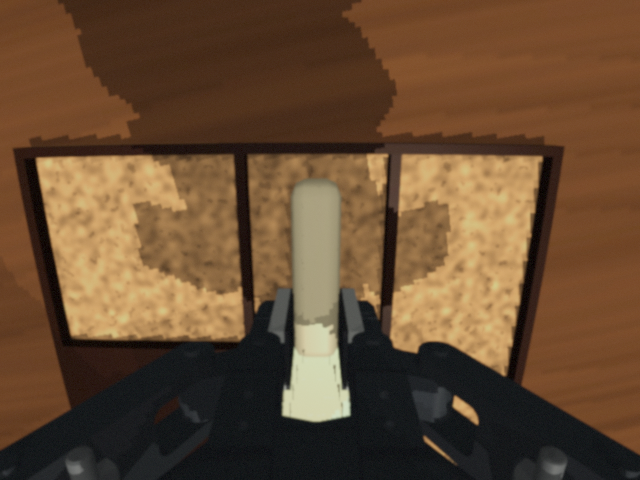

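send_rows([
  [[0,0,0,0,0,0],[0,0,0,0,0,0],[0,0,0,0,0,0],[0,0,0,0,0,0],[0,0,2,0,0,0],[0,0,6,0,0,0],[0,0,11,0,0,0],[0,0,15,0,0,0]],
], jaw=-0.2)

```text
clock: 10.2
tcp_pos: [0.4703, 0.3289, 0.1412]
orientation: [0.0, 0.095, 0.995, 0.0]
wrist_force: [1.1, 0.6, -0.7]
finger_gap: 0.0341
```

```bash
python3 w.py w6 shoehorn .004
```

```text
tcp [0.4703 0.3289 0.1412] jaw ang 79.11 tilt [ 0.001  0.001 -1.   ] gap 0.034112470574599735 clk 10.2 q [ 0.47  0.34 -0.09  1.14  0.    0.66]
shoehorn 0.78 box [315. 236.  42. 166.] z [0.0076 0.0118 0.025 ] mean [0.4864 0.3256 0.011 ] rect [486.2 324.9] [ 33.  140.5] 80.0
```

View pics/w6.png

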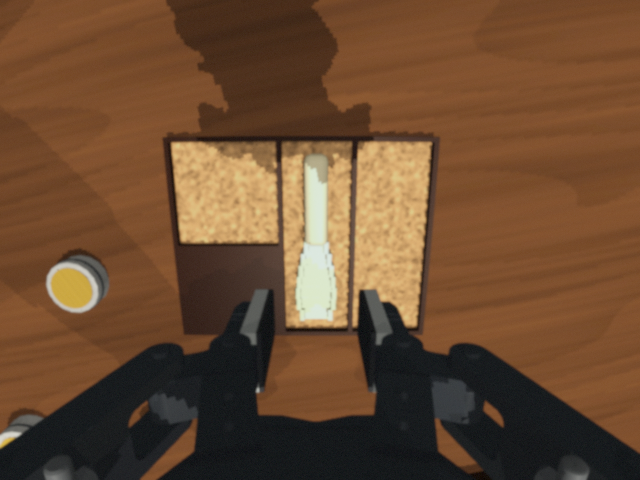

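send_rows([
  [[2.5,-4,0,0,0,2],[5,-8.5,0,0,0,4],[7.3,-13,0,0,0,6],[9.6,-17.5,0,0,0,8],[12,-22,0,0,0,10],[14.3,-26.5,0,0,0,11],[16.5,-31,0,0,0,11],[17.8,-33.5,0,0,0,11],[17.8,-33.5,0,0,0,11],[17.8,-33.5,0,0,0,11]],
], jaw=1)

```text
clock: 11.3
tcp_pos: [0.6477, -0.0069, 0.1376]
orientation: [-0.001, -0.0, 1.0, 0.0]
wrist_force: [-0.5, 1.2, -0.6]
finger_gap: 0.0855
```

```bash
python3 w.py w7 wide_tin,shine_brush,dauber; python3 tips.py
```

```text
tcp [ 0.6477 -0.0069  0.1376] jaw ang 90.01 tilt [-0.002  0.001 -1.   ] gap 0.08551138902821608 clk 11.3 q [-0.13  0.48  0.12  1.21  0.   -0.13]
wide_tin 0.66 box [317. 221.  79.  83.] z [0.0251 0.0269 0.0281] mean [ 0.6453 -0.0064  0.0268] rect [646.2  -6.2] [60.3 60.2] 19.3
shine_brush 0.76 box [155. 220.  74. 153.] z [0.0082 0.0459 0.0474] mean [ 0.6368 -0.1267  0.0459] rect [ 639.9 -128.5] [ 39.6 108.5] 82.0
dauber 0.64 box [500. 223.  68.  53.] z [0.0051 0.0265 0.058 ] mean [0.6451 0.1328 0.0563] rect [645.4 133.3] [13.9 16.5] 67.9
gap 0.08564397507126816 tcp [ 0.6474 -0.0047  0.1387]
side -1 max tool z (tip) [0.1127 0.1127 0.1127 0.1127 0.1127 0.1127 0.1127 0.1127] y range near tip -0.032 -0.0005
side 1 max tool z (tip) [0.1127 0.1127 0.1127 0.1127 0.1127 0.1127 0.1127 0.1127] y range near tip 0.0002 0.0288
```

View pics/w7.png

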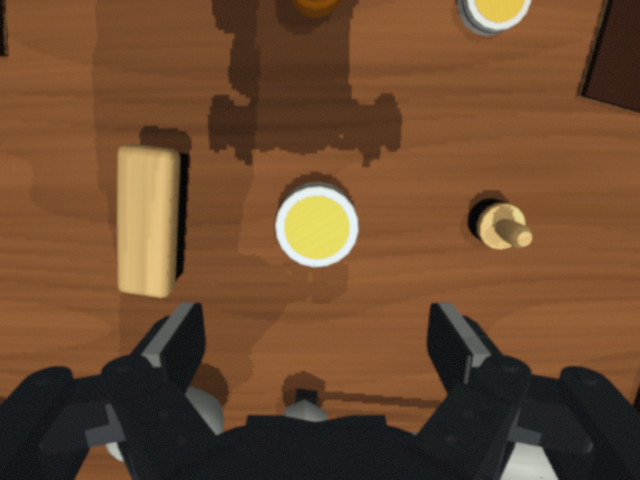

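```bash
sed -i 's/&(P\[:,2\]>.026)/\&(T[:,2]<-.012)/' tips.py; python3 tips.py
```

```text
gap 0.086078130332459 tcp [ 0.6476 -0.0048  0.1389]
side -1 max tool z (tip) [-0.0352 -0.0352 -0.0351 -0.0349 -0.0348 -0.0347 -0.0346 -0.0337] y range near tip -0.049 -0.0422
side 1 max tool z (tip) [-0.0353 -0.0353 -0.0353 -0.0351 -0.0349 -0.0349 -0.0344 -0.0343] y range near tip 0.0423 0.0496
```

send_rows([
  [[-0.1,0,-5,0,0,0],[-0.1,0,-9,0,0,0],[-0.1,0,-12,0,0,0],[-0.1,0,-14.5,0,0,0],[-0.1,0,-15.7,0,0,0],[-0.1,0,-15.7,0,0,0],[-0.1,0,-15.7,0,0,0]],
])

```text
clock: 12.3
tcp_pos: [0.6478, -0.006, -0.0171]
orientation: [0.001, -0.001, 1.0, -0.0]
wrist_force: [0.3, -0.2, -0.4]
finger_gap: 0.0854
```

send_rows([
  [[0,0,0,0,0,0],[0,0,0,0,0,0],[0,0,0,0,0,0],[0,0,0,0,0,0],[0,0,0,0,0,0]],
], jaw=-1, force=40)

```text
clock: 12.8
tcp_pos: [0.6487, -0.0063, -0.0159]
orientation: [0.002, -0.001, 1.0, -0.0]
wrist_force: [-1.0, 1.6, 5.8]
finger_gap: 0.0602
```

```bash
python3 tips.py
```

```text
gap 0.06022408699672736 tcp [ 0.6487 -0.0063 -0.0159]
side -1 max tool z (tip) [-0.0149 -0.0149 -0.0149 -0.0148 -0.0148 -0.0148 -0.0147 -0.0145] y range near tip -0.065 -0.0299
side 1 max tool z (tip) [-0.0148 -0.0148 -0.0148 -0.0148 -0.0147 -0.0147 -0.0147 -0.0147] y range near tip 0.0298 0.065
```

send_rows([
  [[0,0,3,0,0,0],[0,0,7,0,0,0],[-1,1.2,11,0,0,0],[-3.5,4.5,13.5,0,0,-2],[-6.5,8,14,0,0,-5],[-9.5,12,14,0,0,-8],[-12.5,16,14,0,0,-11],[-15.5,20,14,0,0,-11],[-18.5,23.5,14,0,0,-11],[-20.5,26,14,0,0,-11],[-21.1,26.9,13.5,0,0,-11],[-21.1,26.9,12,0,0,-11]],
])

```text
clock: 14.05
tcp_pos: [0.4367, 0.2646, 0.1035]
orientation: [0.002, 0.093, 0.996, 0.001]
wrist_force: [0.3, -0.3, -1.8]
finger_gap: 0.0604
```

```bash
python3 w.py w8 wide_tin .121; python3 tray.py w8
```

```text
tcp [0.4367 0.2646 0.1035] jaw ang 79.28 tilt [ 0.004  0.002 -1.   ] gap 0.060366141467423674 clk 14.05 q [ 0.39  0.24 -0.32  1.01  0.    0.57]
wide_tin 0.83 box [318. 315. 170. 170.] z [0.1351 0.1462 0.1473] mean [0.4323 0.2653 0.1462] rect [435.  264.9] [60.6 62. ] 78.0
tcp [0.4353 0.2624 0.1007] jaw 79.14 clk 14.15
[ 258  178  118   76 3614] [423. 265.] [81.6 53.9] 79.0
[ 381  178   79  146 7702] [464.5 331.1] [ 52.9 111.3] 79.0
[  453   179    92   183 12351] [493.3 387.6] [ 55.4 146.4] 79.1
[108 311  59  51 881] [490.6 107.7] [45.7 45.4] 41.8
[ 235  339  166   63 3054] [548.4 242.7] [131.9  57.6] 78.2
```

View pics/w8.png

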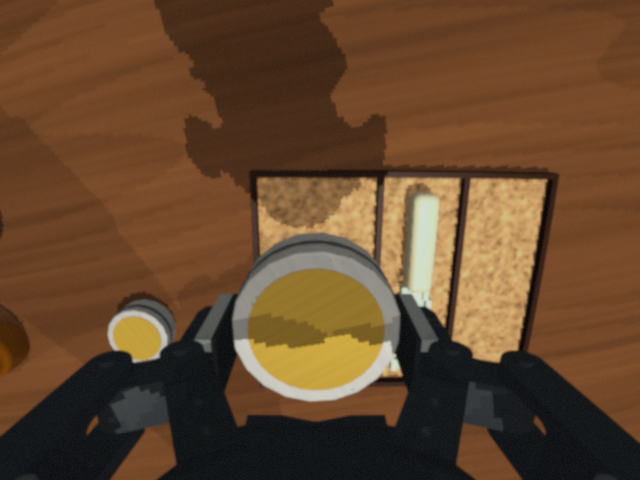

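send_rows([
  [[0,0,-4,0,0,0],[0,0,-7,0,0,0],[0,0,-9,0,0,0],[0,0,-10.4,0,0,0],[0,0,-11.1,0,0,0],[0,0,-11.5,0,0,0],[0,0,-11.6,0,0,0],[0,0,-11.6,0,0,0],[0,0,-11.6,0,0,0]],
])

```text
clock: 15.1
tcp_pos: [0.4365, 0.262, -0.012]
orientation: [0.001, 0.095, 0.995, -0.0]
wrist_force: [-5.3, -4.4, 13.3]
finger_gap: 0.0601
```

send_rows([
  [[0,0,0,0,0,0],[0,0,0,0,0,0],[0,0,0,0,0,0],[0,0,0,0,0,0],[0,0,2,0,0,0],[0,0,6,0,0,0],[0,0,11,0,0,0],[0,0,15,0,0,0],[0,0,15,0,0,0]],
], jaw=1)

```text
clock: 16.0
tcp_pos: [0.44, 0.2644, 0.1418]
orientation: [0.005, 0.095, 0.995, 0.003]
wrist_force: [1.6, 0.3, -0.1]
finger_gap: 0.0853
```

```bash
python3 w.py w9 wide_tin,shoehorn .004
```

```text
tcp [0.44   0.2644 0.1418] jaw ang 79.12 tilt [ 0.01   0.004 -1.   ] gap 0.08525511951267184 clk 16.0 q [ 0.38  0.22 -0.25  1.09  0.    0.57]
wide_tin 0.92 box [312. 217.  83.  85.] z [0.0292 0.0309 0.0321] mean [0.4336 0.2626 0.0309] rect [434.8 262.4] [59.9 60.8] 82.1
```

View pics/w9.png

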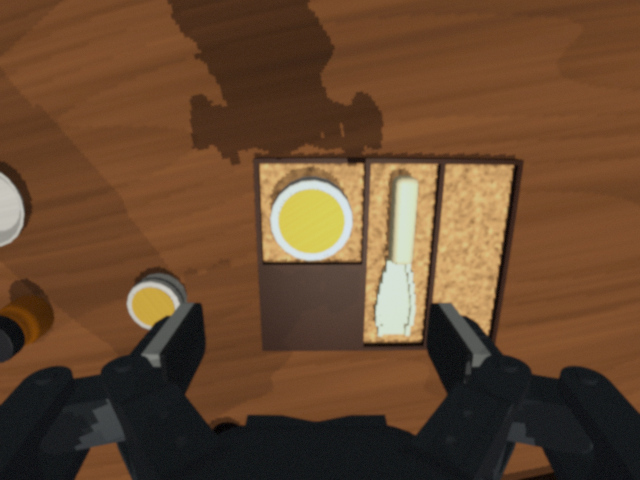

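send_rows([
  [[2,-4,0,0,0,1],[4,-8,0,0,0,2],[6.2,-12.2,0,0,0,3],[8.4,-16.4,0,0,0,3],[10.6,-20.6,0,0,0,3],[12.8,-24.8,0,0,0,3],[15,-29,0,0,0,3],[17.2,-33.2,0,0,0,3],[19.4,-37,0,0,0,3],[20.6,-39.2,0,0,0,3],[20.6,-39.2,-4,0,0,3],[20.6,-39.2,-6,0,0,3]],
])

```text
clock: 17.35
tcp_pos: [0.6399, -0.1299, 0.0705]
orientation: [-0.003, 0.07, 0.998, 0.001]
wrist_force: [-1.2, -0.2, -0.4]
finger_gap: 0.0856
```

send_rows([
  [[0,0,-3,0,0,0],[0,0,-5.5,0,0,0],[0,0,-7.3,0,0,0],[0,0,-7.3,0,0,0],[0,0,-7.3,0,0,0]],
])

```text
clock: 17.85
tcp_pos: [0.6407, -0.1288, 0.0012]
orientation: [-0.002, 0.069, 0.998, 0.0]
wrist_force: [0.8, 0.2, 0.6]
finger_gap: 0.0854
```

send_rows([
  [[0,0,0,0,0,0],[0,0,0,0,0,0],[0,0,0,0,0,0],[0,0,0,0,0,0],[0,0,0,0,0,0],[0,0,0,0,0,0]],
], jaw=-1, force=60)

```text
clock: 18.45
tcp_pos: [0.643, -0.1297, 0.0042]
orientation: [0.001, 0.069, 0.998, -0.0]
wrist_force: [-0.8, -0.1, 6.2]
finger_gap: 0.0385
```

send_rows([
  [[0,0,3,0,0,0],[0,0,7,0,0,0],[0,0,11,0,0,0],[0,0,13,0,0,0],[0,0,13,0,0,0]],
])

```text
clock: 18.95
tcp_pos: [0.6442, -0.1298, 0.1365]
orientation: [0.003, 0.069, 0.998, -0.001]
wrist_force: [0.1, -0.5, -2.9]
finger_gap: 0.0384
```

```bash
python3 w.py w10 shine_brush .13;  python3 - <<'E'
from workcell import *
from h import *
p=read_camera("scene");cv2.imwrite("pics/s4.png",p["img"][...,::-1])
E
```

```text
tcp [ 0.6442 -0.1298  0.1365] jaw ang 82.11 tilt [ 0.006 -0.002 -1.   ] gap 0.038427425003492284 clk 18.95 q [-0.32  0.49  0.14  1.21  0.   -0.18]
shine_brush 0.95 box [318. 295. 116. 252.] z [0.1749 0.1786 0.1797] mean [ 0.6287 -0.1276  0.1783] rect [ 635.6 -128.8] [40.7 97.5] 82.0
```

View pics/s4.png

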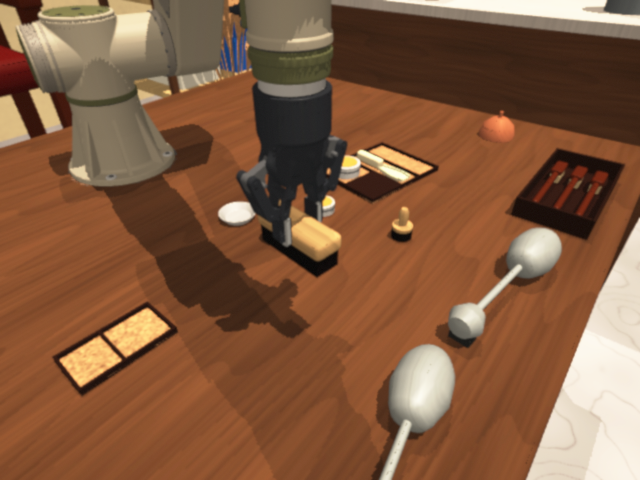

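send_rows([
  [[-1.2,4.3,0,0,0,0],[-2.4,8.6,0,0,0,0],[-3.6,12.9,0,0,0,-1],[-4.8,17.2,0,0,0,-2],[-6,21.5,0,0,0,-3],[-7.2,26,0,0,0,-3],[-8.4,30.3,0,0,0,-3],[-9.6,34.6,0,0,0,-3],[-10.8,39,0,0,0,-3],[-12,43.3,0,0,0,-3],[-13.2,47.6,0,0,0,-3],[-14.2,51.3,0,0,0,-3]],
])

```text
clock: 20.3
tcp_pos: [0.4976, 0.3851, 0.1299]
orientation: [-0.002, 0.094, 0.996, -0.001]
wrist_force: [1.1, 0.7, -1.1]
finger_gap: 0.0385
```

send_rows([
  [[0,0,-2,0,0,0],[0,0,-5,0,0,0],[0,0,-7,0,0,0],[0,0,-7,0,0,0],[0,0,-7,0,0,0]],
])

```text
clock: 20.8
tcp_pos: [0.4988, 0.3829, 0.061]
orientation: [-0.002, 0.095, 0.995, -0.001]
wrist_force: [-0.0, -0.1, -0.3]
finger_gap: 0.0385
```

```bash
python3 tray.py w11
```

```text
tcp [0.4988 0.3829 0.061 ] jaw 79.1 clk 20.8
[  166   115    96   237 12983] [482.9 325.1] [ 51.  151.1] 79.1
[ 308  114   64   59 1984] [438.4 407.8] [35.2 32.3] 78.8
[   19   116   149   137 14279] [433.9 255.6] [91.1 81.5] 79.1
[ 327  183   41  142 4286] [506.5 400.4] [23.7 91.4] 79.5
[ 284  192   32  130 3153] [502.4 371.5] [18.3 83.9] 77.8
[ 267  336   99   85 7340] [590.1 365.4] [66.5 68.4] 79.3
```

View pics/w11.png

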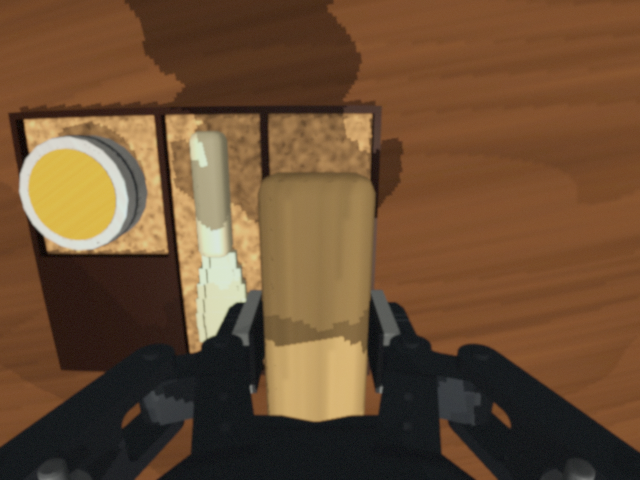

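send_rows([
  [[0,0.1,-2.5,0,0,0],[0,0.1,-4,0,0,0],[0,0.1,-5,0,0,0],[0,0.1,-5.4,0,0,0],[0,0.1,-5.6,0,0,0],[0,0.1,-5.6,0,0,0],[0,0.1,-5.6,0,0,0]],
])

```text
clock: 21.55
tcp_pos: [0.5009, 0.3851, 0.0082]
orientation: [0.001, 0.095, 0.995, 0.001]
wrist_force: [-0.7, -0.4, 1.8]
finger_gap: 0.0385
```

send_rows([
  [[0,0,0,0,0,0],[0,0,0,0,0,0],[0,0,0,0,0,0],[0,0,0,0,0,0],[0,0,2,0,0,0],[0,0,6,0,0,0],[0,0,10,0,0,0],[0,0,13,0,0,0],[0,0,13,0,0,0]],
], jaw=0.5)

```text
clock: 22.45
tcp_pos: [0.503, 0.3865, 0.1424]
orientation: [0.004, 0.095, 0.995, 0.003]
wrist_force: [0.6, -0.6, -0.3]
finger_gap: 0.0637
```

```bash
python3 w.py w12 shine_brush,wide_tin,shoehorn .004
```

```text
tcp [0.503  0.3865 0.1424] jaw ang 79.11 tilt [ 0.008  0.005 -1.   ] gap 0.06370897366071773 clk 22.45 q [0.53 0.44 0.07 1.19 0.   0.72]
shine_brush 0.92 box [314. 222.  59. 154.] z [0.0473 0.0502 0.0515] mean [0.4945 0.3861 0.05  ] rect [498.  385.4] [ 39.9 107.8] 78.9
shine_brush 0.45 box [238. 211.  46. 176.] z [0.007  0.0117 0.0251] mean [0.4856 0.3564 0.1744] rect [485.4 356.2] [2.4 1.1] 64.0
wide_tin 0.89 box [136. 165.  94.  85.] z [0.0158 0.0309 0.0322] mean [0.4348 0.2644 0.0308] rect [435.4 262.7] [61.7 61.4] 63.7
shoehorn 0.91 box [238. 211.  44. 169.] z [0.0074 0.0117 0.0251] mean [0.4854 0.3258 0.011 ] rect [486.5 328.1] [ 34. 139.] 76.6
```

View pics/w12.png

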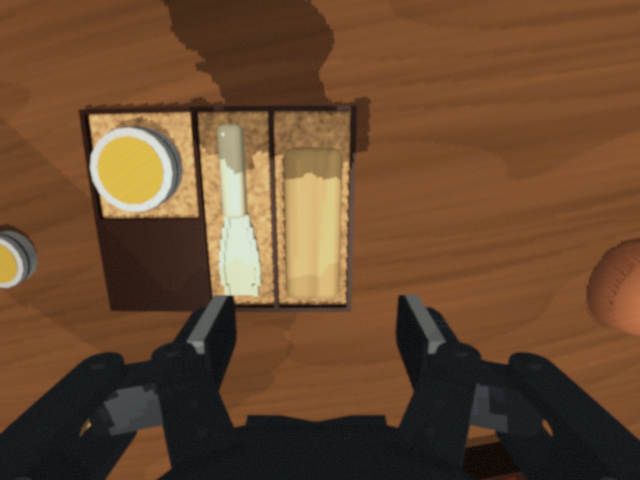

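send_rows([
  [[2.3,-4,0,0,0,2],[4.6,-8,0,0,0,4],[7,-12,0,0,0,6],[9.4,-16,0,0,0,8],[11.8,-20,0,0,0,10],[13.7,-23.5,0,0,0,11],[14.7,-25.1,0,0,0,11],[14.7,-25.1,0,0,0,11],[14.7,-25.1,0,0,0,11]],
])

```text
clock: 23.55
tcp_pos: [0.6461, 0.1341, 0.1354]
orientation: [-0.001, -0.001, 1.0, 0.0]
wrist_force: [-0.4, 0.9, -0.6]
finger_gap: 0.0641
```

```bash
python3 w.py w13 dauber,small_tin
```

```text
tcp [0.6461 0.1341 0.1354] jaw ang 90.07 tilt [-0.003  0.001 -1.   ] gap 0.06411529595430301 clk 23.55 q [0.08 0.51 0.16 1.22 0.   0.08]
dauber 0.93 box [317. 227.  50.  51.] z [0.0103 0.0266 0.0584] mean [0.6449 0.1351 0.0565] rect [645.9 135.2] [16.6 16. ] 35.1
dauber few [0.00510806 0.0140068  0.03306165]
small_tin 0.62 box [292.  16.  67.  31.] z [0.0064 0.0206 0.0222] mean [0.4979 0.118  0.0204] rect [498.4 117.7] [19.1 45.3] 0.7
```

send_rows([
  [[0,0.1,-4,0,0,0],[0,0.1,-8,0,0,0],[0,0.1,-11,0,0,0],[0,0.1,-12.8,0,0,0],[0,0.1,-12.8,0,0,0],[0,0.1,-12.8,0,0,0]],
])

```text
clock: 24.3
tcp_pos: [0.6467, 0.1359, 0.0093]
orientation: [-0.0, -0.002, 1.0, 0.0]
wrist_force: [1.1, -0.6, 0.4]
finger_gap: 0.0643
```

send_rows([
  [[0,0,0,0,0,0],[0,0,0,0,0,0],[0,0,0,0,0,0],[0,0,0,0,0,0],[0,0,0,0,0,0],[0,0,0,0,0,0]],
], jaw=-1, force=40)

```text
clock: 24.9
tcp_pos: [0.648, 0.135, 0.0101]
orientation: [0.001, -0.001, 1.0, 0.0]
wrist_force: [-0.4, 1.5, 5.4]
finger_gap: 0.0152
```

send_rows([
  [[0,0,3,0,0,0],[0,0,7,0,0,0],[0,0,11,0,0,0],[0,0,13,0,0,0],[0,0,13,0,0,0]],
])

```text
clock: 25.4
tcp_pos: [0.6495, 0.1348, 0.1429]
orientation: [0.003, -0.001, 1.0, 0.0]
wrist_force: [-0.2, 0.3, -1.0]
finger_gap: 0.0155
```

```bash
python3 w.py w14 dauber .13;  python3 - <<'E'
from workcell import *
from h import *
p=read_camera("scene");cv2.imwrite("pics/s5.png",p["img"][...,::-1])
E
```

```text
tcp [0.6495 0.1348 0.1429] jaw ang 90.1 tilt [ 0.007  0.    -1.   ] gap 0.015519981892089993 clk 25.4 q [ 0.08  0.5   0.17  1.23 -0.    0.08]
dauber 0.73 box [317. 297.  87. 111.] z [0.1398 0.1597 0.1914] mean [0.6447 0.1348 0.1888] rect [646.3 134.8] [15.5 15.3] 89.0
```

View pics/s5.png

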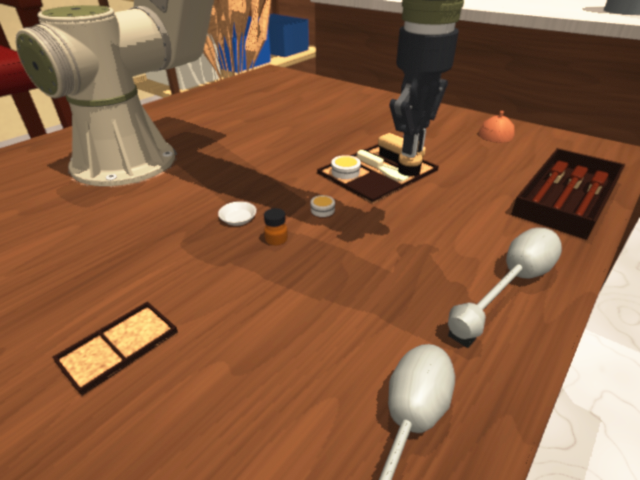

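send_rows([
  [[-1.5,-4,0,0,0,0],[-3,-8.2,0,0,0,-1],[-4.5,-12.4,0,0,0,-2],[-6,-16.6,0,0,0,-3],[-7.5,-20.8,0,0,0,-4],[-9,-25,0,0,0,-4],[-10.5,-29.2,0,0,0,-4],[-12,-33.4,0,0,0,-4],[-13.5,-37.6,0,0,0,-4],[-15,-41.8,0,0,0,-4],[-16.4,-45.6,0,0,0,-4],[-17.2,-47.6,0,0,0,-4]],
])

```text
clock: 26.75
tcp_pos: [0.4727, -0.3435, 0.1363]
orientation: [-0.002, 0.036, 0.999, 0.001]
wrist_force: [0.4, 0.6, -0.8]
finger_gap: 0.0155
```

send_rows([
  [[0,0,-2,0,0,0],[0,0,-4,0,0,0],[0,0,-5,0,0,0],[0,0,-5,0,0,0],[0,0,-5,0,0,0]],
])

```text
clock: 27.25
tcp_pos: [0.4749, -0.3407, 0.0883]
orientation: [-0.001, 0.034, 0.999, 0.001]
wrist_force: [0.4, -0.6, -1.0]
finger_gap: 0.0152
```

```bash
python3 w.py w15 dauber .08; python3 tray.py w15
```

```text
tcp [ 0.4749 -0.3407  0.0883] jaw ang 86.13 tilt [-0.001  0.001 -1.   ] gap 0.01521418264759571 clk 27.25 q [-0.76  0.39 -0.14  1.04  0.   -0.69]
dauber 0.88 box [317. 296.  84. 108.] z [0.0846 0.1053 0.1369] mean [ 0.4714 -0.3405  0.1354] rect [ 472.2 -340.7] [15.5 14.4] 85.5
tcp [ 0.4757 -0.3414  0.0895] jaw 86.13 clk 27.35
[   0   82  228   68 6516] [ 382.1 -471.3] [ 32.6 159.4] 0.9
[  25  144  175   19 1100] [ 408.4 -473.3] [121.8   5.7] 89.0
[   0  157  226   39 3596] [ 426.9 -478.8] [ 20.2 161.8] 0.5
[ 276  186   80   85 3262] [ 469.7 -341.4] [53.9 57.8] 87.7
[ 359  186  101   93 8744] [ 477. -278.] [66.3 65.4] 85.9
[  17  200  207   29 1948] [ 451.5 -477.3] [ 10.6 152. ] 1.9
[   0  234  215   85 9432] [ 500.5 -499.9] [ 42.7 186.3] 9.0
[ 371  268  232   40 3686] [ 521.9 -217. ] [175.   30.4] 85.5
[ 478  342  162   44 4561] [ 593.9 -153.5] [140.1  33.3] 89.6
```

View pics/w15.png

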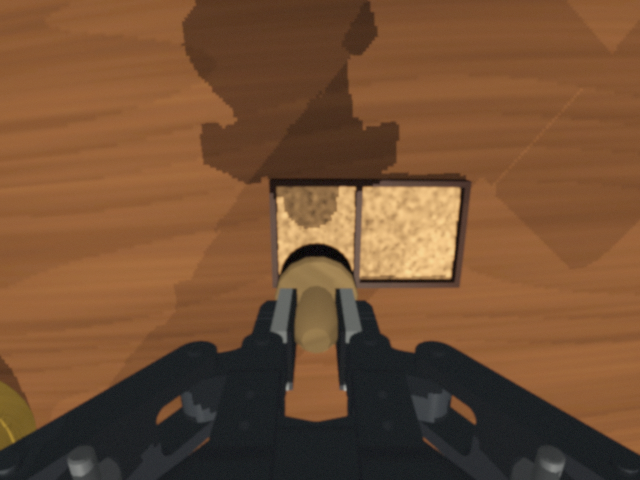

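send_rows([
  [[-0.1,0,-3,0,0,0],[-0.1,0,-5,0,0,0],[-0.1,0,-6.5,0,0,0],[-0.1,0,-7.2,0,0,0],[-0.1,0,-7.5,0,0,0],[-0.1,0,-7.6,0,0,0],[-0.1,0,-7.6,0,0,0],[-0.1,0,-7.6,0,0,0]],
])

```text
clock: 28.2
tcp_pos: [0.4749, -0.3418, 0.0141]
orientation: [0.001, 0.034, 0.999, -0.001]
wrist_force: [-0.6, 1.3, 4.2]
finger_gap: 0.0153
```

send_rows([
  [[0,0,0,0,0,0],[0,0,0,0,0,0],[0,0,0,0,0,0],[0,0,0,0,0,0],[0,0,2,0,0,0],[0,0,6,0,0,0],[0,0,10,0,0,0],[0,0,12,0,0,0],[0,0,12,0,0,0]],
], jaw=0)

```text
clock: 29.1
tcp_pos: [0.476, -0.3431, 0.1367]
orientation: [0.003, 0.034, 0.999, -0.002]
wrist_force: [0.3, 0.1, -0.5]
finger_gap: 0.0429
```

```bash
python3 w.py w16 dauber .004
```

```text
tcp [ 0.476  -0.3431  0.1367] jaw ang 86.11 tilt [ 0.005 -0.005 -1.   ] gap 0.04287695544779488 clk 29.1 q [-0.76  0.36 -0.07  1.14  0.   -0.69]
dauber 0.85 box [319. 222.  51.  55.] z [0.0123 0.0307 0.0625] mean [ 0.472  -0.3415  0.0605] rect [ 473.1 -341.6] [16.  16.4] 47.7
```

View pics/w16.png

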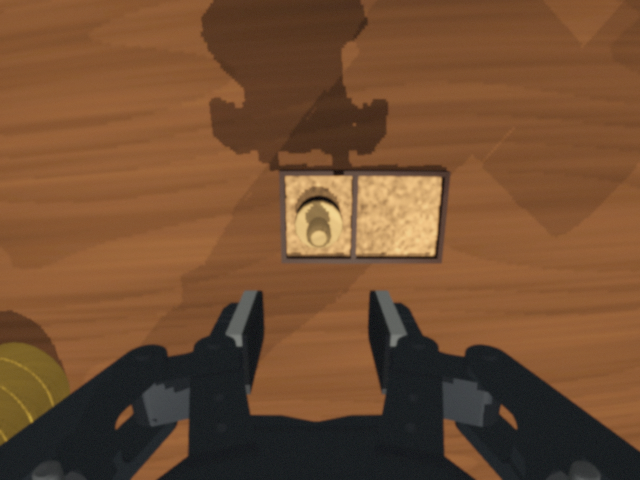

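send_rows([
  [[0.1,4,0,0,0,1],[0.2,8.2,0,0,0,2],[0.3,12.4,0,0,0,3],[0.5,16.6,0,0,0,4],[0.6,20.8,0,0,0,4],[0.7,25,0,0,0,4],[0.8,29.2,0,0,0,4],[0.9,33.4,0,0,0,4],[1.1,37.6,0,0,0,4],[1.2,41.8,0,0,0,4],[1.3,45,0,0,0,4],[1.3,45.8,0,0,0,4]],
], jaw=0.6)

```text
clock: 30.4
tcp_pos: [0.4854, 0.1195, 0.1309]
orientation: [-0.002, -0.003, 1.0, 0.0]
wrist_force: [0.3, -0.8, -0.3]
finger_gap: 0.0686
```

send_rows([
  [[0,0,0,0,0,0],[0,0,0,0,0,0],[0,0,0,0,0,0]],
])

```text
clock: 30.7
tcp_pos: [0.4869, 0.1155, 0.1323]
orientation: [-0.0, -0.0, 1.0, -0.0]
wrist_force: [-0.3, -0.6, -0.3]
finger_gap: 0.0684
```

```bash
python3 w.py w17 small_tin,jar
```

```text
tcp [0.4869 0.1155 0.1323] jaw ang 90.0 tilt [-0.001 -0.    -1.   ] gap 0.0684397439924534 clk 30.7 q [ 0.07  0.21 -0.29  1.08 -0.    0.07]
small_tin 0.79 box [317. 219.  55.  59.] z [0.0188 0.0209 0.0221] mean [0.4825 0.1175 0.0207] rect [483.3 117.6] [44.6 44.5] 33.8
jar 0.88 box [147. 221.  80.  66.] z [0.0117 0.0547 0.0564] mean [ 0.4774 -0.0051  0.0552] rect [478.3  -6. ] [35.  36.4] 48.1
jar 0.44 box [525. 212. 230. 250.] z [0.0036 0.0102 0.0124] mean [0.4756 0.1543 0.166 ] rect [475.8 154.1] [1.1 3.8] 2.2
```

send_rows([
  [[-0.2,0,-4,0,0,0],[-0.2,0,-8,0,0,0],[-0.2,0,-11.5,0,0,0],[-0.2,0,-14,0,0,0],[-0.2,0,-14.8,0,0,0],[-0.2,0,-14.8,0,0,0],[-0.2,0,-14.8,0,0,0]],
])

```text
clock: 31.55
tcp_pos: [0.4862, 0.1166, -0.014]
orientation: [0.001, -0.001, 1.0, 0.0]
wrist_force: [-0.1, 0.0, -0.7]
finger_gap: 0.0686
```

send_rows([
  [[0,0,0,0,0,0],[0,0,0,0,0,0],[0,0,0,0,0,0],[0,0,0,0,0,0],[0,0,0,0,0,0]],
], jaw=-1, force=40)

```text
clock: 32.05
tcp_pos: [0.4866, 0.1168, -0.0132]
orientation: [0.002, -0.001, 1.0, 0.0]
wrist_force: [-1.8, -1.4, 7.0]
finger_gap: 0.0437
```

send_rows([
  [[0,0,3,0,0,0],[0,0,7,0,0,0],[0,0,11,0,0,0],[0,0,14.8,0,0,0],[0,0,14.8,0,0,0]],
])

```text
clock: 32.55
tcp_pos: [0.4893, 0.1172, 0.1394]
orientation: [0.006, -0.001, 1.0, 0.0]
wrist_force: [2.2, -1.1, 0.2]
finger_gap: 0.0437
```

```bash
python3 w.py w18 small_tin .147
```

```text
tcp [0.4893 0.1172 0.1394] jaw ang 90.12 tilt [ 0.012  0.001 -1.   ] gap 0.043716146017170485 clk 32.55 q [ 0.08  0.2  -0.28  1.08  0.    0.07]
small_tin 0.9 box [316. 306. 113. 122.] z [0.1648 0.1733 0.1744] mean [0.4835 0.1172 0.1729] rect [486.3 117.1] [46.4 44. ] 0.4
```

View pics/w18.png

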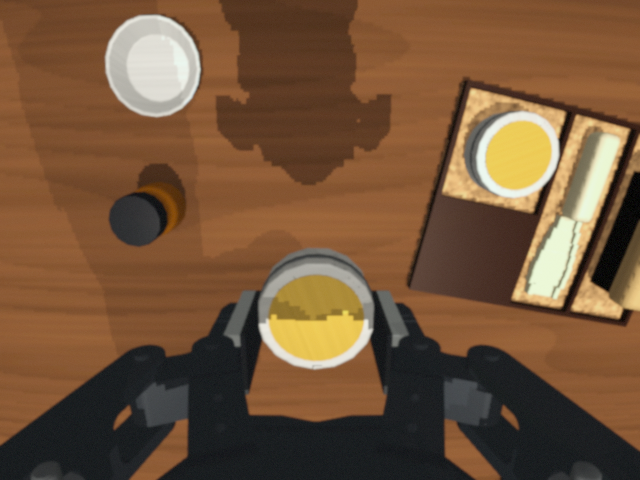

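send_rows([
  [[0,-3,0,0,0,-8],[-0.1,-7,0,0,0,-16],[-0.2,-11,0,0,0,-24],[-0.3,-15,0,0,0,-32],[-0.4,-19,0,0,0,-40],[-0.5,-23,0,0,0,-48],[-0.5,-27,0,0,0,-56],[-0.6,-31,0,0,0,-64],[-0.7,-34.5,0,0,0,-72],[-0.7,-37.5,0,0,0,-80],[-0.7,-39.2,0,0,0,-87],[-0.7,-39.6,0,0,0,-94]],
])

```text
clock: 33.85
tcp_pos: [0.4771, -0.2809, 0.1308]
orientation: [-0.001, 0.733, 0.68, -0.0]
wrist_force: [-0.4, 0.5, -0.6]
finger_gap: 0.0434
```

send_rows([
  [[0,0,-2,0,0,0],[0,0,-4,0,0,0],[0,0,-5,0,0,0],[0,0,-5,0,0,0],[0,0,-5,0,0,0]],
])

```text
clock: 34.35
tcp_pos: [0.4779, -0.279, 0.0826]
orientation: [-0.0, 0.731, 0.683, -0.0]
wrist_force: [-0.2, -0.2, -0.3]
finger_gap: 0.044
```

```bash
python3 w.py w19 small_tin .1; python3 w.py w19 dauber .004
```

```text
tcp [ 0.4779 -0.279   0.0826] jaw ang -3.88 tilt [-0.001  0.001 -1.   ] gap 0.04396658179515943 clk 34.35 q [-0.67  0.34 -0.23  0.99  0.    0.97]
small_tin 0.89 box [316. 308. 113. 123.] z [0.1046 0.1166 0.1177] mean [ 0.4776 -0.2754  0.1166] rect [ 477.5 -277.2] [46.  44.1] 87.9
tcp [ 0.4786 -0.2796  0.0836] jaw ang -3.88 tilt [ 0.001 -0.001 -1.   ] gap 0.04327200955550368 clk 34.45 q [-0.67  0.34 -0.23  0.99  0.    0.97]
```

View pics/w19.png

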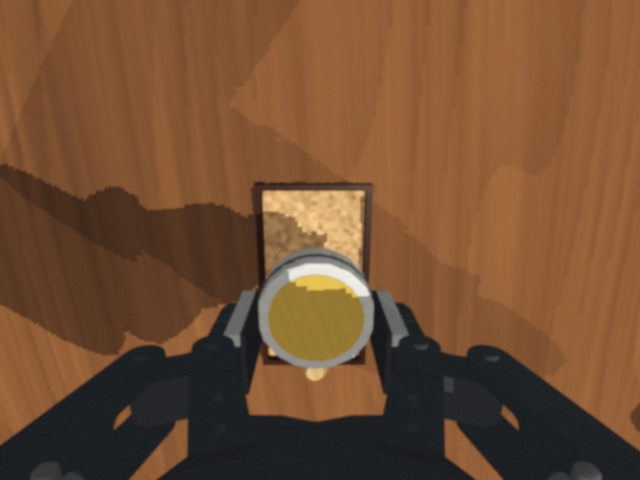

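send_rows([
  [[0,0,-3,0,0,0],[0,0,-5.5,0,0,0],[0,0,-7.5,0,0,0],[0,0,-8.6,0,0,0],[0,0,-9.1,0,0,0],[0,0,-9.3,0,0,0],[0,0,-9.4,0,0,0],[0,0,-9.4,0,0,0]],
])

```text
clock: 35.35
tcp_pos: [0.478, -0.2791, -0.0092]
orientation: [0.0, 0.731, 0.683, 0.0]
wrist_force: [-4.3, 2.8, 8.0]
finger_gap: 0.0437
```

send_rows([
  [[0,0,0,0,0,0],[0,0,0,0,0,0],[0,0,0,0,0,0],[0,0,0,0,0,0],[0,0,2,0,0,0],[0,0,6,0,0,0],[0,0,10,0,0,0],[0,0,14,0,0,0],[0,0,14,0,0,0],[0,0,14,0,0,0]],
], jaw=0.6)

```text
clock: 36.35
tcp_pos: [0.4789, -0.2799, 0.13]
orientation: [0.001, 0.731, 0.683, 0.0]
wrist_force: [-0.5, 0.1, -0.8]
finger_gap: 0.0682
```

```bash
python3 w.py w20 small_tin,dauber .004; python3 tray.py w20
```

```text
tcp [ 0.4789 -0.2799  0.13  ] jaw ang -3.89 tilt [ 0.002 -0.002 -1.   ] gap 0.06815663644373932 clk 36.35 q [-0.67  0.31 -0.16  1.1   0.    0.97]
small_tin 0.81 box [314. 224.  58.  67.] z [0.019  0.0249 0.0261] mean [ 0.4778 -0.2759  0.0247] rect [ 477.7 -276.8] [45.8 45.4] 53.6
dauber 0.62 box [314. 307.  45.  66.] z [0.0069 0.0306 0.0624] mean [ 0.4734 -0.3391  0.0605] rect [ 473.4 -340.1] [14.4 16.9] 82.2
tcp [ 0.4772 -0.2786  0.1273] jaw -3.89 clk 36.5
[ 450    0   44  157 4877] [ 595.2 -179.6] [ 31.5 107.1] 0.4
[ 348   24   46  179 3266] [ 526.1 -201.1] [124.3  30.5] 79.3
[ 601  132   39  229 5463] [ 730.1 -324.6] [ 37.9 202.8] 10.4
[ 463  161   34  126 3234] [ 603.8 -289.3] [ 25.7 102.5] 0.3
[ 273  182   87   83 5257] [ 476.3 -278.7] [65.7 65.9] 86.1
[ 275  272   98  144 6373] [ 478.5 -387.4] [ 73.7 152. ] 8.8
[ 235  282   46  132 1956] [ 422.  -388.6] [ 19.1 134.3] 6.3
[   0  292   34  103 1490] [ 194.5 -377.8] [110.9  34.1] 70.1
[ 17 303  34  83 896] [ 212.9 -373.9] [13.3 84.7] 1.2
```

View pics/w20.png

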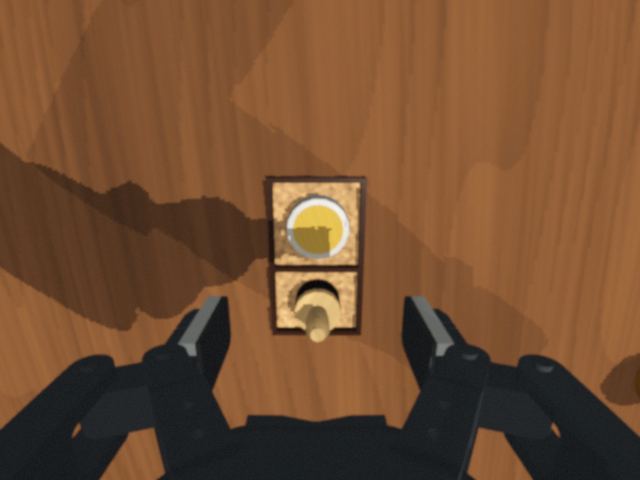

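```bash
python3 - <<'E'
from workcell import *
from h import *
p=read_camera("top");cv2.imwrite("pics/tf.png",p["img"][...,::-1])
for n,h in [("jar",.055),("wide_tin",.03),("shine_brush",.05)]:
    for s in silhouettes(p,n)[:1]:
        P,_=cloud(p,s["mask"].astype(bool)); Q=P[P[:,2]>h-.006]; r=cv2.minAreaRect((Q[:,:2]*1000).astype(np.float32)); print(n,np.round(r[0],1),np.round(r[1],1),round(r[2],1),np.percentile(P[:,2],95).round(4))
E
```

```text
jar [480.6  -5.3] [34.7 34.4] 89.3 0.0555
wide_tin [437.6 261.4] [60.  61.9] 81.7 0.0306
shine_brush [500.9 384. ] [ 40.6 109.6] 80.5 0.05
```

View pics/tf.png

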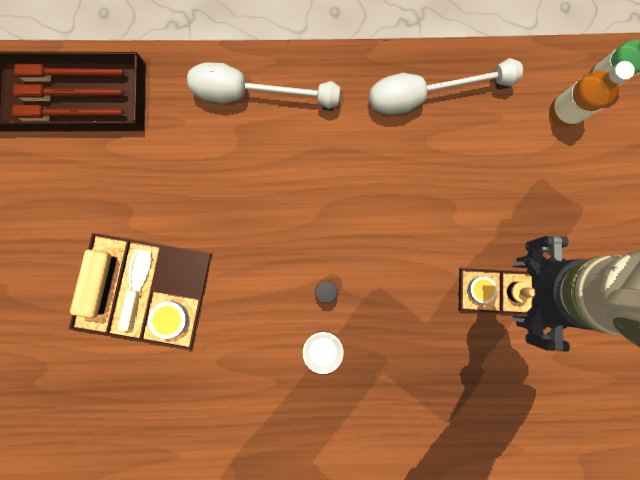

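The final top view shows all five things in their pockets, and the jar at pixel (326,292), unmoved. The robot is clear of everything, so I'm handing in.

```bash
python3 -c "
from workcell import *
print(hand_in(), get_state()['clock'])"
```

```text
the job is handed in; nothing more can be done
the job is handed in; nothing more can be done
```

I put all five things in their pockets and handed the job in at about 37 s of the 118 s; no verdict was reported.

**Big tray:** In the wrist picture after each release, the wide tin, shoehorn and brush lay flat at floor height. Each was within about 3 mm of its pocket centre. A last top view agreed for the tin and brush, within about 2 mm.

**Small tray:** The small tin lies flat in the square pocket, and the dauber stands upright in the narrow one. Both were within about 2 mm of centre in the last wrist picture.

**Jar:** Its measured position in the top view is the same as at the start, to 0.1 mm. The gripper was open and raised clear of everything at hand-in.

**Disagreements:**
- **Fingertips:** They end about 24 mm (nearly shut) to 35 mm (fully open) behind the reported tool point, not at it as described. My first close on the shoehorn therefore shut on air above it. I measured the offset in the pictures, lowered the grasps by it, and every later grasp held.
- **Cameras:** The three cameras differed by 2 to 3 mm, so I mostly used averages.

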